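# Fit the keyed drive hub on the gearmotor shaft

### The arm

A 6-joint arm with a two-finger parallel gripper is mounted at the origin on the work surface. World frame = base frame: x ahead of the robot, y to its left, z up, the work surface at z = 0. Lengths are in mm, angles in rad, forces in N, time in s.
With the tool pointing down it reaches from about 325 to 775 mm from the base axis. Payload 5.5 kg.
Tool frame: the origin (TCP) lies between the finger pads, 19 mm behind the fingertips; this is the grasp point; z points along the fingers, y is the line along which they close (so a half turn about z gives the same grasp; the last joint's range is limited). The gripper opens to 85 mm and grips with 20 to 120 N. Pads are 22 mm wide; open, the fingers measure 114 mm over their backs; the gripper's body (76 mm by 85 mm) begins 54 mm behind the grasp point. The pads swing forward as they close: fully open they stand 13 mm farther back than shut.
Start: joints at [-1.235, 0.091, 1.231, -0, 1.82, -0.057], TCP at [229.667, -554.319, 249.975] pointing down, gripper open.
Joint ranges: [-2.87, 2.87], [-0.86, 2.18], [0.17, 2.46], [-1.51, 4.65], [0.06, 2.69], [-2.65, 2.65]. Speed limits (rad/s): [2.57, 2.57, 3.01, 3.14, 3.14, 3.14].

### API

Orientations are given as a rotation vector (axis times angle).
In Python, from rig import readout, capture, job gives the robot as it stands. The module is installed in compiled form; this text tells all that it offers.
- The arm moves only by the tool step_arm, never from a script. Its arguments are lists of equal length, an entry for each row: "slide": the shift along the world's x, y, z in shares of 0.8 m (1.0 is 0.8 m), a list of three; "turn": the turn, a rotation vector about the world's x, y, z in fractions of the full range, 1 being pi rad, a list of three; "jaw": the opening, from -1 (shut) to 1 (fully open). A call has 1 to 12 rows; each row is the pose to reach, as a shift and turn from the pose commanded when the call began; what a row does not reach only later rows make up. A row lasts 1/12 s, in which the tool goes at most 41.7 mm and 7.16 degrees, less where a joint would pass 70% of its speed; a pose out of reach is approached as far as the arm can. A call with a gripper value outside its range is refused whole. The fingers move at their own pace and stop on an object; the grip force is fixed at half the most. Time passes only in rows, so rows that repeat a pose let the fingers close. It gives the time, the measured TCP pose, the force, the opening and the grip force at its end, in the units of the state.
- readout.state(): the state, without advancing time (a new reading comes with each control period).
- capture(name): name is "scene" or "top"; returns a dict with "image" (420x560x3 uint8, red, green, blue), "range_z" (420x560 float32, mm along the optical axis (not along the pixel's ray), 0 where there is no reading), "vfov" (degrees; the focal length in pixels is half the picture's height over the tangent of half this angle, whatever the lens; pixels are square), "cx", "cy" (the principal point, pixels), "R" (3x3) and "t" (3): a world point X has camera coordinates R X + t. Camera axes: x right, y down, z forward; pixel columns grow to the right and rows downward; lengths in mm; the calibration is good to about 2 mm. A picture is of the moment at which its call begins.
- job.job_done(): hands the job in; it is judged then, once.
The state is a dict: "time_s": time; "joint_pos": joint angles; "joint_vel": joint speeds; "joint_torque": joint torques, N m; "tool_pos": TCP position; "orientation": TCP orientation; "ft_force": force on the tool from outside, world axes, zero at the start; "moment": the same for the moment, N m; "opening": finger opening in mm; "grip_force": force on a finger pad.
Only numpy, scipy, OpenCV 4.12 (cv2) and the standard library are available. Lean on these libraries where they do the work, as an engineer would, in place of code of your own. Each camera call takes 0.05 s, during which the arm holds its last target. There are 200 camera calls.

### The job

Take the aluminium drive hub from the steel parts tray and put it, flange down, on the upright shaft of the blue gearmotor; turn it gently on the shaft until its keyway finds the brass key and it drops, and see that it is fully home and level on the shoulder. Do not force or drop it on the shaft (never more than 40 N between them), let go of it at the end, and leave the other things on the bench and in the tray where they are.

Things in the scene. Friction and masses are not known exactly. Their poses are not given: they have to be found in the camera images.
- hub: Loose aluminium drive hub, 240 to 390 g, flange down in the tray: round flange 80 mm diameter, 8 mm thick, and on it an octagonal boss 44 mm across flats, the whole 38 mm high. Origin: centre of the flange's underside, z up. Through bore octagonal, 24 mm across flats. Pairs of boss flats face +-x, +-y and both diagonals: fingers closing along any of these lines lie on flats.
- hub_keyway (a point): On the hub's top face (38 mm above the underside), 15 mm from its axis in its own +x: the middle of the single keyway, 8 mm wide, cut straight through the whole height, open to the bore and reaching out to 18.5 mm from the axis. A yellow paint stripe on boss and flange marks it.
- hub_boss (a point): On the hub's axis 31 mm above the flange's underside: a good TCP height to grasp the boss (the fingertips then end 4 mm above the flange).
- gearmotor: Fixed blue gearbox 150 x 120 mm, top 82 mm high, on a 190 x 140 mm foot plate, with a grey motor lying from it to its own +x (75 to 242 mm from the shaft axis, up to 100 mm high). Origin: on the table under the axis of its upright steel shaft, z up. The shaft stands still (its gears hold it), at an angle these axes do not show.
- shaft_seat (a point): On the shaft axis, at the top face of the 54 mm diameter shoulder, 95 mm above the table: where the hub's origin belongs when home. Same axes as the gearmotor. The brass key, 6 mm wide, fills the lowest 12 mm of the shaft (95 to 107 mm high) and reaches 17 mm from the axis; seen from above it points somewhere 0.25 to 2.2 rad clockwise of the gearmotor's +x; the angle is not given.
- shaft_top (a point): Centre of the shaft's upper end, 140 mm above the table. The shaft is 22 mm diameter, plain above the key, its last 5 mm tapered to 13 mm diameter. A hub out of line with the key rests on the key's top, 12 mm above the shoulder, and turns there; with its keyway within about 3 deg of the key it goes down to the shoulder.
- tray: Fixed steel parts tray, 170 x 290 mm, walls 16 mm high and 4 mm thick, floor 4 mm thick. Origin: centre of its underside.
- spacer: Bystander in the tray: brass ring 48 mm diameter, 12 mm high. Origin: centre of the underside.
- bolt: Bystander in the tray: bolt standing on its head, 20 mm diameter, 37 mm high. Origin: centre of the underside.
- wrench: Bystander: steel wrench 190 mm long, lying on the table.
- screwdriver: Bystander: screwdriver with a red handle, 200 mm long, lying on the table.
- mallet: Bystander: wooden mallet lying on the table, head 72 mm diameter and 120 mm long along its y, handle 170 mm towards its -x.
- grease_tin: Bystander: tin with a red label, 66 mm diameter, 70 mm high.
- battery: Bystander: black and orange battery pack, 75 x 115 x 68 mm.
Not all that is in view belongs to the job. What is shaped like the hub but green is not meant.

How it is judged (in metres and radians):
On the way, in this order (a step that is already met when the one before it is completed fails the run):
1. the hub is on the shaft, flange down: the shaft's end is inside its bore (z of hub in the frame of shaft_seat between 0.005 and 0.034 m and horizontal distance between hub and shaft_seat below 0.004 m and angle between hub's own z axis and vertical below 0.06 rad), for 0.2 s.
2. the keyway is over the key: the hub has dropped past the key's top (z of hub in the frame of shaft_seat below 0.008 m and horizontal distance between hub and shaft_seat below 0.003 m), for 0.1 s.
At the end, for the whole second after the job is handed in: The hub is home on the shoulder with the key in its keyway: its underside within 2.5 mm of the shoulder, within 3 mm of the shaft axis, level within 0.05 rad, at rest and released (z of hub in the frame of shaft_seat between -0.003 and 0.0025 m and horizontal distance between hub and shaft_seat below 0.003 m and angle between hub's own z axis and vertical below 0.05 rad and linear speed of hub below 0.02 m/s and angular speed of hub below 0.2 rad/s); the robot touches nothing.
It fails at once if the hub is forced or dropped on the gearmotor (contact over 40 N) (contact force between hub and gearmotor above 40 N).
It fails at once if another thing on the bench or in the tray is moved more than 20 mm (distance of any of spacer, bolt, wrench, screwdriver, mallet, grease_tin, battery from where it was at the start of the episode above 0.02 m).
It also fails if it takes over 72 s, if anything falls off the work surface, if the arm or the gripper's body presses on something with over 40 N, if the wrist force passes 120 N, or if a joint passes its speed limit or range.

## Working session

There is one attempt and no reset: what is moved stays moved. The work goes in short steps, Python scripts to look and compute and a tool call to move; the robot and the scene stay as the last step left them, time stands still between calls to the robot, and variables do not carry over. Pictures are saved under pics/ and viewed, at most 10 in all, crops included, and the job is handed in when it is done.

Besides the shell and the picture viewer there is one more tool, called after "Call:" in YAML: its name, and indented under it one key for each argument. step_arm: Moves the arm, as the interface text tells. Its arguments: {"type":"object","properties":{"slide":{"type":"array"},"turn":{"type":"array"},"jaw":{"type":"array"}},"required":["slide","turn","jaw"]}

```bash
mkdir -p pics; cat > h.py <<'E'
import numpy as np, cv2
from rig import readout, capture, job
def grab(n):
    c=capture(n); im=c["image"]; f=im.shape[0]/2/np.tan(np.radians(c["vfov"])/2)
    z=c["range_z"]; v,u=np.mgrid[:z.shape[0],:z.shape[1]]
    P=np.stack([(u-c["cx"])/f*z,(v-c["cy"])/f*z,z],-1)
    W=(P-c["t"])@c["R"]; W[z==0]=np.nan
    c["W"]=W; c["f"]=f; return c
def save(n,im): cv2.imwrite("pics/"+n,im[...,::-1])
E
python3 - <<'E'
from h import *
import pickle
for n in("top","scene"):
    c=grab(n); save(n+"0.png",c["image"]); pickle.dump(c,open(n+"0.pkl","wb")); print(n,c["f"],c["cx"],c["cy"],c["R"].round(3).tolist(),(-c["R"].T@c["t"]).round(0))
print(readout.state())
E
```

```text
top 389.29931240871184 278.0832478810378 216.8794675200495 [[0.016, -1.0, 0.003], [-0.994, -0.016, -0.107], [0.107, -0.001, -0.994]] [ 395.  -18. 1368.]
scene 513.1696755570235 278.67098871210015 211.63126297394498 [[0.878, 0.478, 0.018], [0.384, -0.682, -0.622], [-0.285, 0.554, -0.782]] [ 878. -737. 1126.]
{'time_s': 0.1, 'joint_pos': array([-1.23470656e+00,  9.17872118e-02,  1.23180264e+00, -3.20112237e-05,
        1.81982052e+00, -5.67168017e-02]), 'joint_vel': array([-0.00179092, -0.00238471, -0.00263146,  0.00104145,  0.00067409,
        0.00089832]), 'joint_torque': array([ 2.08274840e-03, -4.60219181e+01, -4.19218004e+01, -6.87586265e-06,
        1.06224662e-02,  7.52350417e-06]), 'tool_pos': array([ 229.57117624, -554.08737663,  248.94074899]), 'orientation': array([-3.07943610e+00, -6.12697383e-01,  4.45560272e-04]), 'ft_force': array([-0.16222072,  0.46356016, -0.41801534]), 'moment': array([ 0.00243184,  0.00096907, -0.0152165 ]), 'grip_force': 0.0, 'opening': 85.35336775726651}
```

View pics/top0.png

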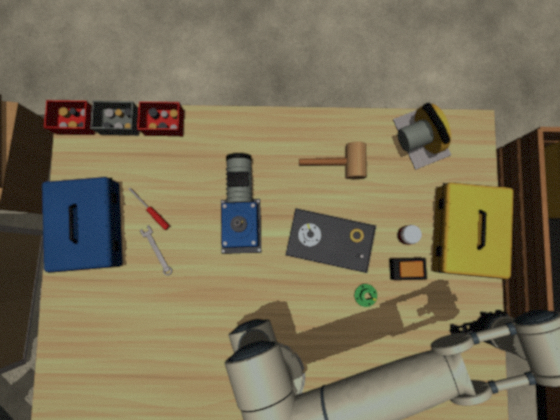

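View pics/scene0.png

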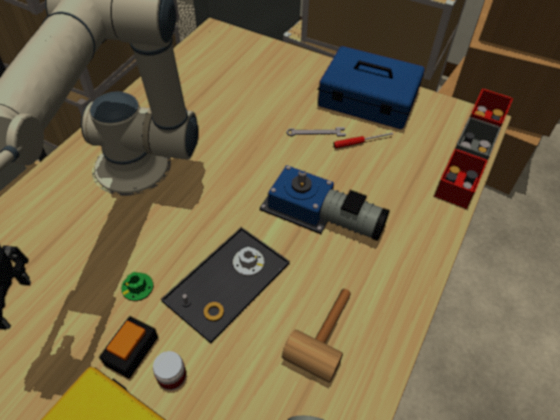

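Candidates in the top view are the silver hub in the tray at (310,235) and the green look-alike on the table at (366,295). The silver one fits, being aluminium and in the steel tray. The gearmotor is at (240,225), with its motor pointing up in the image (+x world). Next I'll confirm the hub in an enlarged crop and measure.

```bash
python3 - <<'E'
from h import *
import pickle
T=pickle.load(open("top0.pkl","rb"));S=pickle.load(open("scene0.pkl","rb"))
def crop(c,u,v,r): return cv2.resize(c["image"][v-r:v+r,u-r:u+r],(390,390),interpolation=cv2.INTER_CUBIC)
a=np.hstack([crop(T,310,235,20),crop(S,249,262,22)]);b=np.hstack([crop(T,240,224,26),crop(S,301,186,30)])
save("crops.png",cv2.resize(np.vstack([a,b]),(600,600)))
def circ(c,lo,hi,box):
    W=c["W"];u0,u1,v0,v1=box;w=W[v0:v1,u0:u1].reshape(-1,3);m=(w[:,2]>lo)&(w[:,2]<hi);w=w[m]
    (x,y),r=cv2.minEnclosingCircle(w[:,:2].astype(np.float32));return len(w),x,y,r,w.mean(0),np.median(w[:,2])
for n,c,hb,sb in(("top",T,(292,328,218,252),(226,255,212,238)),("scene",S,(230,268,243,282),(283,320,165,205))):
    print(n,"boss",circ(c,34,50,hb));print("flange",circ(c,9,20,hb));
    for lo,hi in((88,99),(100,120),(120,150)):print("shaft",lo,circ(c,lo,hi,sb))
    g=c["W"];m=(abs(g[...,2]-82)<5)&(c["image"][...,2]>c["image"][...,0]+30.)&(abs(g[...,0]-400)<200)&(abs(g[...,1])<250)
    print("gearbox",m.sum(),cv2.minAreaRect(g[m][:,:2].astype(np.float32)))
E
```

```text
top boss (98, 481.8988342285156, -129.91661071777344, 22.854820251464844, array([ 481.90500705, -130.33195188,   42.10271079]), np.float64(42.03686180443153))
flange (298, 480.48974609375, -126.76716613769531, 79.56021881103516, array([ 484.21288133, -127.13343964,   12.78542101]), np.float64(12.461031285673641))
shaft 88 (163, 503.28582763671875, 109.97268676757812, 40.41716766357422, array([507.36991929, 110.86008569,  94.69943928]), np.float64(94.95116850573608))
shaft 100 (16, 504.02398681640625, 108.57395935058594, 22.90522003173828, array([507.05581535, 104.43571236, 106.49240842]), np.float64(104.42039071960976))
shaft 120 (27, 508.6670227050781, 110.56753540039062, 10.631516456604004, array([508.28137981, 109.81367969, 137.37954287]), np.float64(137.48687440861386))
gearbox 960 ((508.26263427734375, 109.31768798828125), (147.13356018066406, 116.28779602050781), 1.7552735805511475)
scene boss (198, 481.9839172363281, -128.9148712158203, 24.612459182739258, array([ 482.28572892, -131.18017502,   41.13074381]), np.float64(41.39210561050787))
flange (383, 488.07647705078125, -132.178955078125, 72.02827453613281, array([ 487.99017022, -136.26484642,   13.14351162]), np.float64(12.876314681520162))
shaft 88 (188, 515.3893432617188, 109.77665710449219, 34.420326232910156, array([510.83948658, 104.59879598,  94.83289781]), np.float64(95.26061398472544))
shaft 100 (49, 509.8547058105469, 110.37763977050781, 18.111370086669922, array([512.02116167, 103.97862672, 110.04954974]), np.float64(109.83599867848889))
shaft 120 (53, 508.5697326660156, 109.45405578613281, 11.161823272705078, array([509.97880106, 105.16570443, 132.8263193 ]), np.float64(133.91777485125604))
gearbox 1028 ((511.2989196777344, 106.64021301269531), (144.47891235351562, 116.14692687988281), 2.1743898391723633)
```

View pics/crops.png

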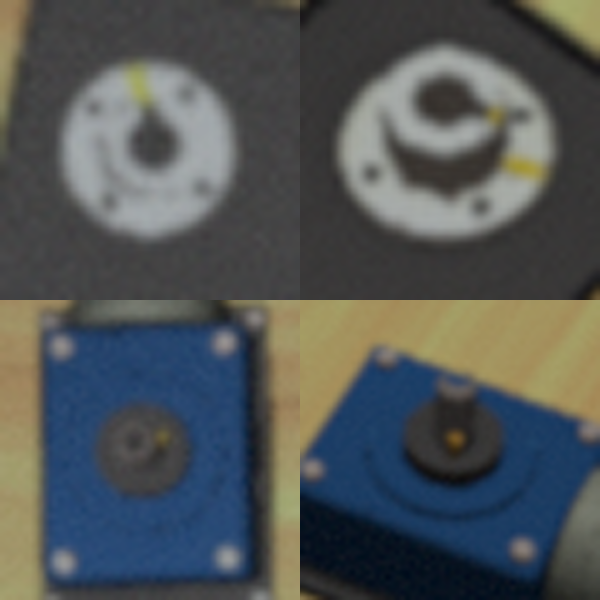

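The crop confirms the silver hub: octagonal boss, keyway slot and yellow stripe, with the stripe towards +x and a little +y. The key shows as a brass spot right of the shaft, about -y. Next I'll get the angles.

```bash
python3 - <<'E'
from h import *
import pickle
for n,hb,sb in(("top",(292,328,218,252),(228,255,212,238)),("scene",(230,268,243,282),(285,320,165,200))):
    c=pickle.load(open(n+"0.pkl","rb"))
    for nm,b,ctr,zp in(("stripe",hb,(482,-130),None),("key",sb,(508.6,110),107)):
        u0,u1,v0,v1=b; I=c["image"][v0:v1,u0:u1].astype(float);W=c["W"][v0:v1,u0:u1]
        y=np.minimum(I[...,0],I[...,1])-I[...,2]; m=y>(40 if nm=="stripe" else 25)
        vv,uu=np.nonzero(m)
        # intersect rays with plane(s)
        C=-c["R"].T@c["t"]; d=np.c_[(uu+u0-c["cx"])/c["f"],(vv+v0-c["cy"])/c["f"],np.ones(len(uu))]@c["R"]
        for z in([42,12] if zp is None else [107,101]):
            p=C+d*((z-C[2])/d[:,2])[:,None]
            print(n,nm,z,len(uu),p.mean(0).round(1),"ang",np.degrees(np.arctan2(p[:,1].mean()-ctr[1],p[:,0].mean()-ctr[0])).round(1), W[m].mean(0).round(1))
        wm=W[m]; wm=wm[abs(wm[:,2]-12)<5] if zp is None else wm
        print(' pts',(np.degrees(np.arctan2(wm[:,1]-ctr[1],wm[:,0]-ctr[0])).round(0)),wm[:,2].round(0))
    # boss circle, bore etc: boundary fit of flange (z 8..18 and bright)
    u0,u1,v0,v1=hb;I=c["image"][v0:v1,u0:u1].astype(float);W=c["W"][v0:v1,u0:u1]
    m=(I.min(-1)>110)&(W[...,2]<20); w=W[m]; print("flange",cv2.minEnclosingCircle(w[:,:2].astype(np.float32)))
    m=(W[...,2]>37)&(W[...,2]<47);print("boss",cv2.minAreaRect(W[m][:,:2].astype(np.float32)))
E
```

```text
top stripe 42 6 [ 508.9 -121.4   42. ] ang 17.8 [ 511.3 -123.5   14.2]
top stripe 12 6 [ 511.4 -123.7   12. ] ang 12.1 [ 511.3 -123.5   14.2]
 pts [10. 17. 13. 15.  7.] [13. 10. 14. 15. 16.]
top key 107 3 [514.   99.6 107. ] ang -62.9 [514.1  99.7 105.5]
top key 101 3 [514.5 100.1 101. ] ang -59.1 [514.1  99.7 105.5]
 pts [-54. -60. -71.] [110. 105. 101.]
flange ((481.4980773925781, -128.3525848388672), 40.832275390625)
boss ((482.4786376953125, -129.76087951660156), (42.73535919189453, 43.21510314941406), 14.748055458068848)
scene stripe 42 20 [ 517.5 -128.6   42. ] ang 2.3 [nan nan nan]
scene stripe 12 20 [ 507.5 -111.8   12. ] ang 35.5 [nan nan nan]
 pts [13. 14. 18. 19. 10. 16. 15. 16.  3.  7.  8.  8. 12.] [14. 15. 12. 13. 11.  9. 11. 11. 14. 12. 13. 15. 12.]
scene key 107 199 [507.1 155.  107. ] ang 92.0 [469.6 245.1   4.2]
scene key 101 199 [504.9 160.3 101. ] ang 94.2 [469.6 245.1   4.2]
 pts [133. 129. 127. 126. 125. 124. 123. 122. 121. 120. 119. 118. 116. 115.
 114. 113. 112. 111. 110. 109. 108. 107. 106. 104. 104. 102. 101. 101.
 100.  99.  98.  96. 125. 124. 123. 122. 121.
[... 1311 characters left out ...]
  2.   1.
  -0.   0.   3.  -1.   0.   2.  -3.  -0.  -1.   2.   2.  -1.   0.   1.
   1.  -1.   1.  -1.   1.  -2.   1.  -4.   5.  -1.  -2.  -3.   1.   3.
  -3.  -2.  -1.   2.   2.  -1.   0.  -0.  -1.  -1.   3.   1.   3.   0.
   2.  -3.  -4.   1.   2.  -1.   1.   1.  -1.   2.  -1.   1.   1.   5.
   1.   0.  -2.   3.   5.  -1.   3.   5.   4.  -4.  -4.   3.   0.   2.
   1.   3.   2.  -1.   2.   6.   2.   3.   2.  -0.   4.  -3.  -2.   0.
   2.   1.   0.   0.   1.  -3.   0.   1.   0.   2. 107. 106. 104. 105.
 109. 105. 106.]
flange ((480.50091552734375, -124.20913696289062), 45.0150146484375)
boss ((480.9616394042969, -129.24134826660156), (43.71438980102539, 46.615745544433594), 51.39516067504883)
```

Estimates: hub at (482, -129.5) with yaw about 14°, key at about -58°, shaft at (508.6, 110). I'll grasp along hub yaw -45° (-31°), which leaves the flange stripe visible. First I move above the hub at height.

The manual's scale: shifts go in shares of 0.8 m and turns go in shares of pi rad. Converting my numbers, 425 mm / 800 = 0.5313, 252 mm / 800 = 0.315, 36.5 degrees / 180 = 0.2028.

Call:
step_arm:
  slide:
    - [0.0525,0.0888,0]
    - [0.105,0.1775,0]
    - [0.1575,0.265,0]
    - [0.21,0.3538,0]
    - [0.2625,0.4425,0]
    - [0.315,0.5313,0]
    - [0.315,0.5313,0]
    - [0.315,0.5313,0]
    - [0.315,0.5313,0]
    - [0.315,0.5313,0]
    - [0.315,0.5313,0]
    - [0.315,0.5313,0]
  turn:
    - [0,0,0.0333]
    - [0,0,0.0667]
    - [0,0,0.1]
    - [0,0,0.1333]
    - [0,0,0.1667]
    - [0,0,0.2028]
    - [0,0,0.2028]
    - [0,0,0.2028]
    - [0,0,0.2028]
    - [0,0,0.2028]
    - [0,0,0.2028]
    - [0,0,0.2028]
  jaw: [1,1,1,1,1,1,1,1,1,1,1,1]

```text
time_s: 1.1
tool_pos: [482.3, -126.7, 249.6]
orientation: [-2.733, -1.548, -0.0]
ft_force: [-0.6, -0.5, -0.8]
opening: 85.7
grip_force: 0.0
```

In the tool's units: -170 mm / 800 = -0.2125, -150 mm / 800 = -0.1875.

Call:
step_arm:
  slide:
    - [0,0,-0.05]
    - [0,0,-0.1]
    - [0,0,-0.15]
    - [0,0,-0.1875]
    - [0,0,-0.2125]
    - [0,0,-0.2125]
    - [0,0,-0.2125]
    - [0,0,-0.2125]
  turn:
    - [0,0,0]
    - [0,0,0]
    - [0,0,0]
    - [0,0,0]
    - [0,0,0]
    - [0,0,0]
    - [0,0,0]
    - [0,0,0]
  jaw: [1,1,1,1,1,1,1,1]

```text
time_s: 1.77
tool_pos: [482.4, -129.6, 81.7]
orientation: [2.733, 1.546, 0.002]
ft_force: [-0.3, -0.1, 0.0]
opening: 85.5
grip_force: 0.0
```

In the tool's units: -44 mm / 800 = -0.055, -40 mm / 800 = -0.05.

Call:
step_arm:
  slide:
    - [0,0,-0.0188]
    - [0,0,-0.0375]
    - [0,0,-0.05]
    - [0,0,-0.055]
    - [0,0,-0.055]
    - [0,0,-0.055]
    - [0,0,-0.055]
    - [0,0,-0.055]
    - [0,0,-0.055]
    - [0,0,-0.055]
    - [0,0,-0.055]
    - [0,0,-0.055]
  turn:
    - [0,0,0]
    - [0,0,0]
    - [0,0,0]
    - [0,0,0]
    - [0,0,0]
    - [0,0,0]
    - [0,0,0]
    - [0,0,0]
    - [0,0,0]
    - [0,0,0]
    - [0,0,0]
    - [0,0,0]
  jaw: [1,1,1,1,1,0.5,0,-0.3,-1,-1,-1,-1]

```text
time_s: 2.77
tool_pos: [482.4, -129.6, 37.4]
orientation: [2.733, 1.546, 0.002]
ft_force: [-0.8, 0.2, 5.3]
opening: 42.8
grip_force: 62.1
```

Call:
step_arm:
  slide:
    - [0,0,0]
    - [0,0,0]
    - [0,0,0]
    - [0,0,0]
    - [0,0,0]
    - [0,0,0]
  turn:
    - [0,0,0]
    - [0,0,0]
    - [0,0,0]
    - [0,0,0]
    - [0,0,0]
    - [0,0,0]
  jaw: [-1,-1,-1,-1,-1,-1]

```text
time_s: 3.27
tool_pos: [482.4, -129.5, 37.4]
orientation: [2.733, 1.546, 0.002]
ft_force: [-0.9, -0.0, 6.7]
opening: 42.6
grip_force: 62.1
```

In the tool's units: 180 mm / 800 = 0.225, 140 mm / 800 = 0.175.

Call:
step_arm:
  slide:
    - [0,0,0.0125]
    - [0,0,0.025]
    - [0,0,0.0625]
    - [0,0,0.1]
    - [0,0,0.1375]
    - [0,0,0.175]
    - [0,0,0.2063]
    - [0,0,0.225]
    - [0,0,0.225]
    - [0,0,0.225]
    - [0,0,0.225]
  turn:
    - [0,0,0]
    - [0,0,0]
    - [0,0,0]
    - [0,0,0]
    - [0,0,0]
    - [0,0,0]
    - [0,0,0]
    - [0,0,0]
    - [0,0,0]
    - [0,0,0]
    - [0,0,0]
  jaw: [-1,-1,-1,-1,-1,-1,-1,-1,-1,-1,-1]

```text
time_s: 4.18
tool_pos: [481.1, -129.1, 214.2]
orientation: [-2.732, -1.546, 0.003]
ft_force: [-0.2, -0.2, -5.1]
opening: 42.8
grip_force: 62.4
```

In the tool's units: 239.5 mm / 800 = 0.2994, 220 mm / 800 = 0.275, -72 degrees / 180 = -0.4.

Call:
step_arm:
  slide:
    - [0.0038,0.0275,0]
    - [0.0075,0.055,0]
    - [0.0113,0.0825,0]
    - [0.015,0.11,0]
    - [0.0175,0.1375,0]
    - [0.02,0.165,0]
    - [0.0225,0.1925,0]
    - [0.025,0.22,0]
    - [0.0275,0.2475,0]
    - [0.03,0.275,0]
    - [0.0338,0.2994,0]
    - [0.0338,0.2994,0]
  turn:
    - [0,0,-0.0333]
    - [0,0,-0.0667]
    - [0,0,-0.1]
    - [0,0,-0.1333]
    - [0,0,-0.1667]
    - [0,0,-0.2]
    - [0,0,-0.2333]
    - [0,0,-0.2667]
    - [0,0,-0.3]
    - [0,0,-0.3333]
    - [0,0,-0.3667]
    - [0,0,-0.4]
  jaw: [-1,-1,-1,-1,-1,-1,-1,-1,-1,-1,-1,-1]

```text
time_s: 5.18
tool_pos: [507.8, 113.4, 213.1]
orientation: [-3.12, 0.358, 0.007]
ft_force: [-1.0, -0.9, -5.0]
opening: 42.8
grip_force: 62.4
```

Call:
step_arm:
  slide:
    - [0,0,0]
    - [0,0,0]
    - [0,0,0]
    - [0,0,0]
  turn:
    - [0,0,0]
    - [0,0,0]
    - [0,0,0]
    - [0,0,0]
  jaw: [-1,-1,-1,-1]

```text
time_s: 5.52
tool_pos: [508.5, 109.5, 215.3]
orientation: [3.121, -0.354, -0.002]
ft_force: [0.2, -0.6, -2.9]
opening: 42.9
grip_force: 62.5
```

```bash
python3 - <<'E'
from h import *
import pickle
for n in("top","scene"):
    c=grab(n); pickle.dump(c,open(n+"1.pkl","wb"))
    if n=="top":a=cv2.resize(c["image"][185:265,200:280],(400,400))
    else:b=cv2.resize(c["image"][110:220,245:355],(400,400)); 
save("hold.png",np.hstack([a,b]));s=readout.state();print(s["tool_pos"],s["joint_pos"],s["ft_force"],s["opening"])
E
```

```text
[508.62566746 109.62603631 215.80500429] [ 1.46922468e-01 -1.27735769e-01  1.50726321e+00 -4.75135131e-05
  1.76230337e+00  1.94422730e+00] [-0.02311282  1.39914715 -3.06742089] 42.838098660090395
```

View pics/hold.png

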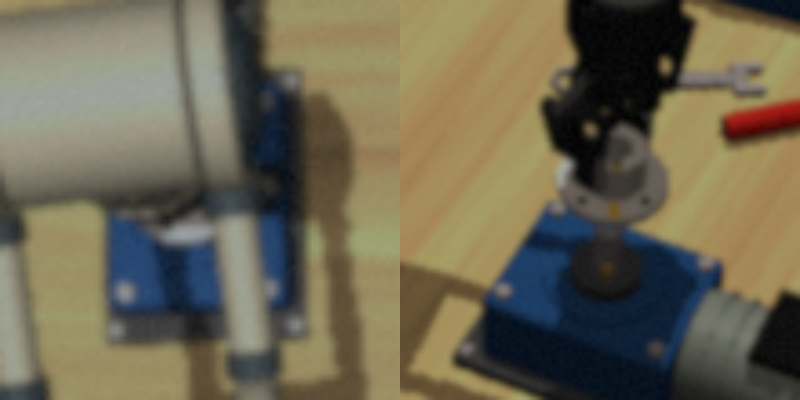

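The scene crop shows the hub held level over the shaft. Its stripe at about (615,208) sits above the brass key at about (605,268). Next I'll measure the offset by fitting the flange disc in the scene view against the shoulder disc.

```bash
cat > m.py <<'E'
from h import *
import pickle
from scipy.optimize import minimize
def disc(c,z,rad,inside,guess,dz=4,zz=None):
    """register circle of known radius (world plane z) on mask edge via rendered polygon IoU at 8x"""
    k=8; H,Wd=c["image"].shape[:2]
    def proj(X): 
        p=X@c["R"].T+c["t"]; return p[:,:2]/p[:,2:]*c["f"]+[c["cx"],c["cy"]]
    t=np.linspace(0,2*np.pi,90)
    def cost(q):
        r=0
        for rr,s in((rad-1.5,1),(rad+1.5,-1)):
            X=np.c_[q[0]+rr*np.cos(t),q[1]+rr*np.sin(t),np.full(90,z)]
            p=proj(X); g=cv2.remap(inside,p[:,0].astype(np.float32)[None],p[:,1].astype(np.float32)[None],cv2.INTER_LINEAR)[0]
            r-=s*g[sel].mean() if (sel:=np.ones(90,bool)).any() else 0
        return r
    return min((minimize(cost,np.array(guess)+d,method="Nelder-Mead",options=dict(initial_simplex=np.array(guess)+d+np.array([[0,0],[3,0],[0,3]]))) for d in([0,0],[2,2],[-2,2],[2,-2],[-2,-2])),key=lambda r:r.fun)
E
python3 - <<'E'
from m import *
S0=pickle.load(open("scene0.pkl","rb"));S1=pickle.load(open("scene1.pkl","rb"))
g=lambda c:cv2.GaussianBlur(c["image"].astype(np.float32).mean(-1),(0,0),.7)
# hub in tray: flange top z=12, bright on dark
r=disc(S0,12,40,g(S0),(482,-129.5));print("hub tray flange",r.x,r.fun)
r=disc(S0,95,27,-S0["image"][...,2].astype(np.float32),(508.6,110));print("shoulder",r.x,r.fun)
T0=pickle.load(open("top0.pkl","rb"))
r=disc(T0,12,40,g(T0),(482,-129.5));print("top hub",r.x,r.fun)
r=disc(T0,95,27,-T0["image"][...,2].astype(np.float32),(508.6,110));print("top shoulder",r.x,r.fun)
I=S1["image"].astype(np.float32); W=S1["W"]
m=((W[...,2]>181)&(W[...,2]<197)&(np.hypot(W[...,0]-508.6,W[...,1]-110)<50)&(I.mean(-1)>60)).astype(np.float32)
w=W[m>0];print(m.sum(),np.median(w,0),cv2.minEnclosingCircle(w[:,:2].astype(np.float32)))
for z in (188,190,192):
    r=disc(S1,z,40,m,(508.6,110));print("held",z,r.x,r.fun)
w=w[np.abs(w[:,2]-190)<4];A=np.c_[w[:,:2],np.ones(len(w))];print("plane",np.linalg.lstsq(A,w[:,2],rcond=None)[0])
y=np.minimum(I[...,0],I[...,1])-I[...,2]
mm=(y>25)&(np.hypot(W[...,0]-508.6,W[...,1]-110)<50)&(W[...,2]>180)&(W[...,2]<200);w=W[mm];print("stripe",w.mean(0),np.degrees(np.arctan2(w[:,1].mean()-110,w[:,0].mean()-508.6)))
E
```

```text
hub tray flange [ 481.36246252 -128.53885313] -36.315216064453125
shoulder [511.9831665 103.5729708] -18.794940948486328
top hub [ 481.24433134 -128.10262426] -25.97478485107422
top shoulder [507.42643514 110.93275647] -16.789993286132812
306.0 [524.6412719   88.34005576 190.53829096] ((510.80926513671875, 105.02560424804688), 40.07881164550781)
held 188 [510.53493259 105.4648127 ] -0.5389322638511658
held 190 [511.21672978 103.75243415] -0.5438693761825562
held 192 [511.92638284 102.09356019] -0.5485460162162781
plane [-5.67721847e-04 -1.14005710e-03  1.90839989e+02]
stripe [520.78059475  88.73025022 190.20542229] -60.20143171046278
```

The hub is centred in the grip. By the top view the shaft is at about (508.2, 110.3), so only a 0.5 mm correction is needed. I'll go down to just above the tip.

In the tool's units: -38 mm / 800 = -0.0475, -36 mm / 800 = -0.045.

Call:
step_arm:
  slide:
    - [0,0.0006,-0.0125]
    - [0,0.0006,-0.025]
    - [0,0.0006,-0.0375]
    - [0,0.0006,-0.045]
    - [0,0.0006,-0.0475]
    - [0,0.0006,-0.0475]
    - [0,0.0006,-0.0475]
  turn:
    - [0,0,0]
    - [0,0,0]
    - [0,0,0]
    - [0,0,0]
    - [0,0,0]
    - [0,0,0]
    - [0,0,0]
  jaw: [-1,-1,-1,-1,-1,-1,-1]

```text
time_s: 6.2
tool_pos: [508.7, 110.7, 178.0]
orientation: [3.121, -0.355, -0.0]
ft_force: [0.1, 0.3, -3.8]
opening: 42.8
grip_force: 62.5
```

In the tool's units: -8 mm / 800 = -0.01, -7 mm / 800 = -0.0088.

Call:
step_arm:
  slide:
    - [0,0,-0.0013]
    - [0,0,-0.0025]
    - [0,0,-0.0038]
    - [0,0,-0.005]
    - [0,0,-0.0063]
    - [0,0,-0.0075]
    - [0,0,-0.0088]
    - [0,0,-0.01]
    - [0,0,-0.01]
    - [0,0,-0.01]
  turn:
    - [0,0,0]
    - [0,0,0]
    - [0,0,0]
    - [0,0,0]
    - [0,0,0]
    - [0,0,0]
    - [0,0,0]
    - [0,0,0]
    - [0,0,0]
    - [0,0,0]
  jaw: [-1,-1,-1,-1,-1,-1,-1,-1,-1,-1]

```text
time_s: 7.03
tool_pos: [508.6, 110.8, 170.0]
orientation: [-3.121, 0.355, 0.0]
ft_force: [-0.5, 1.1, -4.7]
opening: 42.9
grip_force: 62.6
```

In the tool's units: -4 mm / 800 = -0.005, -3.5 mm / 800 = -0.0044.

Call:
step_arm:
  slide:
    - [0,0,-0.0013]
    - [0,0,-0.0019]
    - [0,0,-0.0025]
    - [0,0,-0.0031]
    - [0,0,-0.0038]
    - [0,0,-0.0044]
    - [0,0,-0.005]
    - [0,0,-0.005]
  turn:
    - [0,0,0]
    - [0,0,0]
    - [0,0,0]
    - [0,0,0]
    - [0,0,0]
    - [0,0,0]
    - [0,0,0]
    - [0,0,0]
  jaw: [-1,-1,-1,-1,-1,-1,-1,-1]

```text
time_s: 7.7
tool_pos: [508.9, 111.4, 168.3]
orientation: [-3.12, 0.354, -0.003]
ft_force: [-3.6, 2.5, 8.9]
opening: 43.0
grip_force: 63.8
```

In the tool's units: -4 mm / 800 = -0.005, -2.5 mm / 800 = -0.0031.

Call:
step_arm:
  slide:
    - [0,0,-0.0013]
    - [0,0,-0.0019]
    - [0,0,-0.0025]
    - [0,0,-0.0031]
    - [0,0,-0.0038]
    - [0,0,-0.0044]
    - [0,0,-0.005]
    - [0,0,-0.005]
  turn:
    - [0,0,0]
    - [0,0,0]
    - [0,0,0]
    - [0,0,0]
    - [0,0,0]
    - [0,0,0]
    - [0,0,0]
    - [0,0,0]
  jaw: [-1,-1,-1,-1,-1,-1,-1,-1]

```text
time_s: 8.37
tool_pos: [507.9, 112.2, 161.5]
orientation: [-3.119, 0.353, 0.003]
ft_force: [-3.1, 6.3, -0.4]
opening: 42.4
grip_force: 62.8
```

The taper contact pushes the tool towards -x,+y, so I'll comply by shifting that way and continue.

In the tool's units: 1.5 mm / 800 = 0.0019, -0.8 mm / 800 = -0.001.

Call:
step_arm:
  slide:
    - [-0.0005,0.001,0]
    - [-0.001,0.0019,0]
    - [-0.001,0.0019,0]
    - [-0.001,0.0019,0]
  turn:
    - [0,0,0]
    - [0,0,0]
    - [0,0,0]
    - [0,0,0]
  jaw: [-1,-1,-1,-1]

```text
time_s: 8.7
tool_pos: [507.6, 112.4, 161.4]
orientation: [-3.121, 0.355, 0.002]
ft_force: [-0.9, 4.0, -3.8]
opening: 42.9
grip_force: 62.5
```

In the tool's units: -4 mm / 800 = -0.005, -3 mm / 800 = -0.0038.

Call:
step_arm:
  slide:
    - [0,0,-0.0013]
    - [0,0,-0.0025]
    - [0,0,-0.0038]
    - [0,0,-0.005]
    - [0,0,-0.005]
    - [0,0,-0.005]
  turn:
    - [0,0,0]
    - [0,0,0]
    - [0,0,0]
    - [0,0,0]
    - [0,0,0]
    - [0,0,0]
  jaw: [-1,-1,-1,-1,-1,-1]

```text
time_s: 9.2
tool_pos: [507.8, 112.4, 157.8]
orientation: [-3.121, 0.355, 0.001]
ft_force: [-2.1, 4.6, -2.4]
opening: 42.8
grip_force: 62.6
```

In the tool's units: -11 mm / 800 = -0.0138, -10 mm / 800 = -0.0125.

Call:
step_arm:
  slide:
    - [-0.0004,0.0008,-0.0013]
    - [-0.0004,0.0008,-0.0025]
    - [-0.0004,0.0008,-0.0038]
    - [-0.0004,0.0008,-0.005]
    - [-0.0004,0.0008,-0.0063]
    - [-0.0004,0.0008,-0.0075]
    - [-0.0004,0.0008,-0.0088]
    - [-0.0004,0.0008,-0.01]
    - [-0.0004,0.0008,-0.0113]
    - [-0.0004,0.0008,-0.0125]
    - [-0.0004,0.0008,-0.0138]
    - [-0.0004,0.0008,-0.0138]
  turn:
    - [0,0,0]
    - [0,0,0]
    - [0,0,0]
    - [0,0,0]
    - [0,0,0]
    - [0,0,0]
    - [0,0,0]
    - [0,0,0]
    - [0,0,0]
    - [0,0,0]
    - [0,0,0]
    - [0,0,0]
  jaw: [-1,-1,-1,-1,-1,-1,-1,-1,-1,-1,-1,-1]

```text
time_s: 10.2
tool_pos: [507.5, 112.6, 146.6]
orientation: [3.121, -0.356, -0.0]
ft_force: [-0.2, 1.0, -4.4]
opening: 43.0
grip_force: 62.5
```

In the tool's units: -4 mm / 800 = -0.005, -3.5 mm / 800 = -0.0044.

Call:
step_arm:
  slide:
    - [0,0,-0.0013]
    - [0,0,-0.0025]
    - [0,0,-0.0038]
    - [0,0,-0.0044]
    - [0,0,-0.005]
    - [0,0,-0.005]
  turn:
    - [0,0,0]
    - [0,0,0]
    - [0,0,0]
    - [0,0,0]
    - [0,0,0]
    - [0,0,0]
  jaw: [-1,-1,-1,-1,-1,-1]

```text
time_s: 10.7
tool_pos: [507.6, 112.7, 142.8]
orientation: [3.121, -0.356, -0.0]
ft_force: [-0.2, 1.2, -3.4]
opening: 42.9
grip_force: 62.5
```

In the tool's units: -4 mm / 800 = -0.005, -3.5 mm / 800 = -0.0044.

Call:
step_arm:
  slide:
    - [0,0,-0.0006]
    - [0,0,-0.0013]
    - [0,0,-0.0019]
    - [0,0,-0.0025]
    - [0,0,-0.0031]
    - [0,0,-0.0038]
    - [0,0,-0.0044]
    - [0,0,-0.005]
    - [0,0,-0.005]
  turn:
    - [0,0,0]
    - [0,0,0]
    - [0,0,0]
    - [0,0,0]
    - [0,0,0]
    - [0,0,0]
    - [0,0,0]
    - [0,0,0]
    - [0,0,0]
  jaw: [-1,-1,-1,-1,-1,-1,-1,-1,-1]

```text
time_s: 11.45
tool_pos: [507.5, 112.7, 138.8]
orientation: [3.121, -0.356, -0.0]
ft_force: [0.7, 0.1, -3.7]
opening: 42.4
grip_force: 62.5
```

In the tool's units: -3 mm / 800 = -0.0038, -2.5 mm / 800 = -0.0031.

Call:
step_arm:
  slide:
    - [0,0,-0.0006]
    - [0,0,-0.0013]
    - [0,0,-0.0019]
    - [0,0,-0.0025]
    - [0,0,-0.0031]
    - [0,0,-0.0038]
    - [0,0,-0.0038]
  turn:
    - [0,0,0]
    - [0,0,0]
    - [0,0,0]
    - [0,0,0]
    - [0,0,0]
    - [0,0,0]
    - [0,0,0]
  jaw: [-1,-1,-1,-1,-1,-1,-1]

```text
time_s: 12.03
tool_pos: [507.5, 112.7, 135.8]
orientation: [3.121, -0.356, -0.0]
ft_force: [0.8, -0.3, -4.1]
opening: 42.5
grip_force: 62.5
```

No contact below the key's top, so the keyway seems to be on the key already. Continuing carefully.

In the tool's units: -4 mm / 800 = -0.005, -3.5 mm / 800 = -0.0044.

Call:
step_arm:
  slide:
    - [0,0,-0.0006]
    - [0,0,-0.0013]
    - [0,0,-0.0019]
    - [0,0,-0.0025]
    - [0,0,-0.0031]
    - [0,0,-0.0038]
    - [0,0,-0.0044]
    - [0,0,-0.005]
    - [0,0,-0.005]
  turn:
    - [0,0,0]
    - [0,0,0]
    - [0,0,0]
    - [0,0,0]
    - [0,0,0]
    - [0,0,0]
    - [0,0,0]
    - [0,0,0]
    - [0,0,0]
  jaw: [-1,-1,-1,-1,-1,-1,-1,-1,-1]

```text
time_s: 12.78
tool_pos: [507.5, 112.7, 131.8]
orientation: [3.121, -0.356, -0.0]
ft_force: [-0.5, 0.1, -3.9]
opening: 43.0
grip_force: 62.5
```

In the tool's units: -2 mm / 800 = -0.0025, -1.6 mm / 800 = -0.002.

Call:
step_arm:
  slide:
    - [0,0,-0.0005]
    - [0,0,-0.001]
    - [0,0,-0.0015]
    - [0,0,-0.002]
    - [0,0,-0.0025]
    - [0,0,-0.0025]
  turn:
    - [0,0,0]
    - [0,0,0]
    - [0,0,0]
    - [0,0,0]
    - [0,0,0]
    - [0,0,0]
  jaw: [-1,-1,-1,-1,-1,-1]

```text
time_s: 13.28
tool_pos: [507.5, 112.8, 129.9]
orientation: [3.121, -0.355, -0.0]
ft_force: [-0.1, -0.0, -4.4]
opening: 42.8
grip_force: 62.5
```

In the tool's units: -1.5 mm / 800 = -0.0019, -1.2 mm / 800 = -0.0015.

Call:
step_arm:
  slide:
    - [0,0,-0.0004]
    - [0,0,-0.0008]
    - [0,0,-0.0011]
    - [0,0,-0.0015]
    - [0,0,-0.0019]
    - [0,0,-0.0019]
  turn:
    - [0,0,0]
    - [0,0,0]
    - [0,0,0]
    - [0,0,0]
    - [0,0,0]
    - [0,0,0]
  jaw: [-1,-1,-1,-1,-1,-1]

```text
time_s: 13.78
tool_pos: [507.6, 112.8, 128.5]
orientation: [3.121, -0.355, 0.0]
ft_force: [-0.1, 0.1, -4.4]
opening: 43.1
grip_force: 62.5
```

In the tool's units: -1.5 mm / 800 = -0.0019, -1.2 mm / 800 = -0.0015.

Call:
step_arm:
  slide:
    - [0,0,-0.0004]
    - [0,0,-0.0008]
    - [0,0,-0.0011]
    - [0,0,-0.0015]
    - [0,0,-0.0019]
    - [0,0,-0.0019]
  turn:
    - [0,0,0]
    - [0,0,0]
    - [0,0,0]
    - [0,0,0]
    - [0,0,0]
    - [0,0,0]
  jaw: [-1,-1,-1,-1,-1,-1]

```text
time_s: 14.28
tool_pos: [507.7, 112.8, 128.4]
orientation: [-3.121, 0.355, -0.002]
ft_force: [-4.8, -1.0, 5.4]
opening: 43.2
grip_force: 63.5
```

```bash
python3 - <<'E'
from h import *
c=grab("scene"); save("seat.png",cv2.resize(c["image"][130:230,245:365],(720,600),interpolation=cv2.INTER_CUBIC))
I=c["image"].astype(float);W=c["W"]
m=(np.hypot(W[...,0]-508,W[...,1]-111)<42)&(I.mean(-1)>70)&(W[...,2]>90)&(W[...,2]<120)&(I[...,2]<I[...,0]+20)
print(m.sum(),np.percentile(W[m][:,2],[10,30,50,70,90]));s=readout.state();print(s["tool_pos"],s["ft_force"],s["moment"])
E
```

```text
232 [100.68996331 102.22906731 103.30022201 104.29257271 106.27769169]
[507.65710678 112.82208233 128.39855064] [-5.39245015 -0.35212599  6.13148706] [-0.13479717  0.80118789  0.00499451]
```

View pics/seat.png

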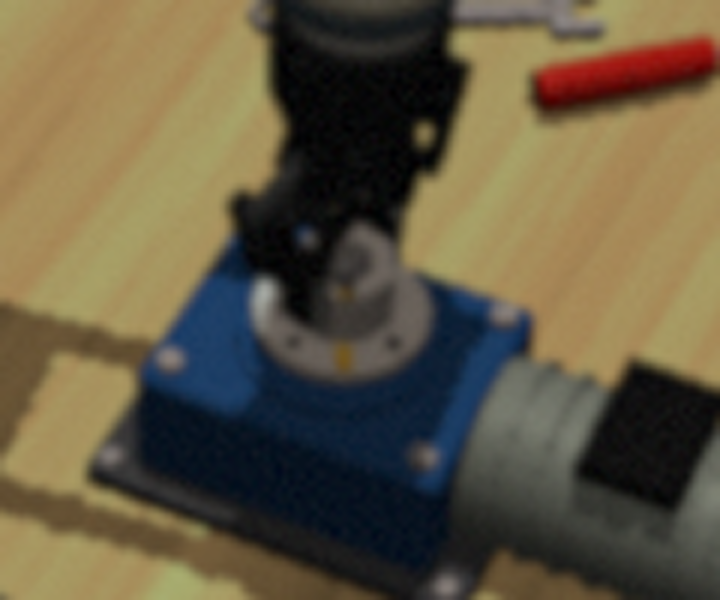

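The picture shows the hub seated: flange top at 103.3 mm (home is 103), stripe at (345,358) over the key, contact felt at the expected height. Now I ease off, release and lift.

In the tool's units: 0.7 mm / 800 = 0.0009.

Call:
step_arm:
  slide:
    - [0,0,0.0009]
    - [0,0,0.0009]
    - [0,0,0.0009]
    - [0,0,0.0009]
    - [0,0,0.0009]
    - [0,0,0.0009]
    - [0,0,0.0009]
    - [0,0,0.0009]
    - [0,0,0.0009]
    - [0,0,0.0009]
    - [0,0,0.0009]
    - [0,0,0.0009]
  turn:
    - [0,0,0]
    - [0,0,0]
    - [0,0,0]
    - [0,0,0]
    - [0,0,0]
    - [0,0,0]
    - [0,0,0]
    - [0,0,0]
    - [0,0,0]
    - [0,0,0]
    - [0,0,0]
    - [0,0,0]
  jaw: [-1,-1,0.1,0.2,0.3,0.4,0.5,0.6,0.7,0.8,0.8,0.8]

```text
time_s: 15.33
tool_pos: [507.6, 112.8, 127.7]
orientation: [3.121, -0.355, 0.0]
ft_force: [-0.8, -0.0, 0.3]
opening: 76.9
grip_force: 0.0
```

In the tool's units: -165 mm / 800 = -0.2063, 140 mm / 800 = 0.175.

Call:
step_arm:
  slide:
    - [0,0,0.0063]
    - [0,0,0.0188]
    - [0,0,0.0375]
    - [0,0,0.0625]
    - [0,0,0.0938]
    - [0,0,0.125]
    - [0,0,0.1563]
    - [0,-0.0375,0.175]
    - [0,-0.075,0.175]
    - [0,-0.1188,0.175]
    - [0,-0.1625,0.175]
    - [0,-0.2063,0.175]
  turn:
    - [0,0,0]
    - [0,0,0]
    - [0,0,0]
    - [0,0,0]
    - [0,0,0]
    - [0,0,0]
    - [0,0,0]
    - [0,0,0]
    - [0,0,0]
    - [0,0,0]
    - [0,0,0]
    - [0,0,0]
  jaw: [0.8,0.8,0.8,0.8,0.8,0.8,0.8,0.8,0.8,0.8,0.8,0.8]

```text
time_s: 16.33
tool_pos: [507.4, -53.6, 269.2]
orientation: [3.121, -0.354, 0.003]
ft_force: [1.4, 0.2, -0.5]
opening: 76.9
grip_force: 0.0
```

Call:
step_arm:
  slide:
    - [0,0,0]
    - [0,0,0]
    - [0,0,0]
    - [0,0,0]
  turn:
    - [0,0,0]
    - [0,0,0]
    - [0,0,0]
    - [0,0,0]
  jaw: [0.8,0.8,0.8,0.8]

```text
time_s: 16.67
tool_pos: [507.7, -51.3, 268.2]
orientation: [-3.121, 0.354, -0.001]
ft_force: [0.7, 0.3, 0.3]
opening: 77.0
grip_force: 0.0
```

```bash
python3 - <<'E'
from h import *
o=[]
for n,(u0,u1,v0,v1) in(("scene",(245,355,130,230)),("top",(205,275,190,260))):
    c=grab(n); o.append(cv2.resize(c["image"][v0:v1,u0:u1],(400,400),interpolation=cv2.INTER_CUBIC))
    W=c["W"];d=np.hypot(W[...,0]-508,W[...,1]-111);m=(d<37)&(d>26)&(W[...,2]>92)&(W[...,2]<125);w=W[m]
    m2=m&(abs(W[...,2]-103.5)<6);w2=W[m2];print(n,m.sum(),np.median(w[:,2]),"tilt",np.linalg.lstsq(np.c_[w2[:,:2]-[508,111],np.ones(len(w2))],w2[:,2],rcond=None)[0])
    mb=(d<30)&(abs(W[...,2]-133)<5);print("boss",np.median(W[mb][:,2]),cv2.minAreaRect(W[mb][:,:2].astype(np.float32))[:2])
save("end.png",np.hstack(o));s=readout.state();print(s["tool_pos"],s["ft_force"],s["opening"])
E
```

```text
scene 175 103.67059046543841 tilt [1.11913016e-02 5.51144567e-04 1.03765585e+02]
boss 133.2285042078483 ((509.4559326171875, 108.94329833984375), (42.460060119628906, 48.85281753540039))
top 201 104.16716779102035 tilt [-1.67929864e-02  2.60429405e-04  1.03830144e+02]
boss 133.74584251273998 ((509.7661437988281, 110.62492370605469), (43.51202392578125, 42.78852462768555))
[507.64355953 -51.04708937 267.97664983] [-0.4641308  -0.11816795 -0.24424614] 76.83308594693213
```

View pics/end.png

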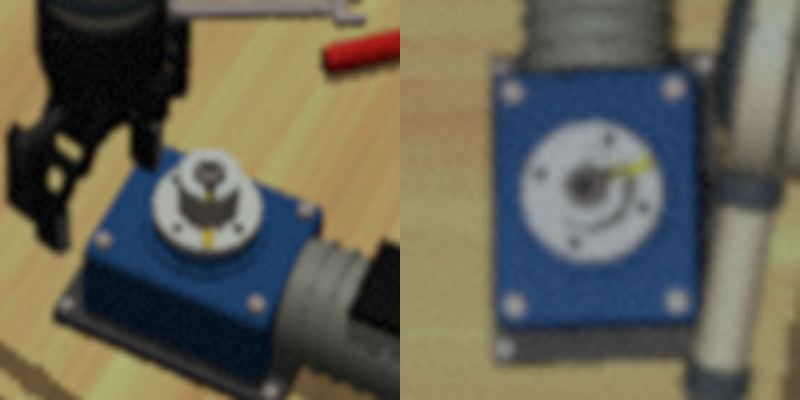

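The hub is released and level (boss top about 133.4 mm, 133 when home), with the stripe over the key in both views, at (208,238) and (630,168). The arm is clear.

```bash
python3 -c "
from rig import job
print(job.job_done())"
```

```text
the job is handed in; nothing more can be done
None
```

The hub is home on the gearmotor shaft, level, with its keyway on the key; it is released and the job is handed in. The key was found from the camera angle, so no turning on the shaft was needed, and the judge returned no verdict.

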